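Lock out the two-speed machine switch

ROBOT

A 7-joint arm with a two-finger parallel gripper is mounted at the origin on the work surface. World frame = base frame: x ahead of the robot, y to its left, z up, the work surface at z = 0. Lengths are in m, angles in rad, forces in N, time in s.
With the tool pointing down it reaches from about 0.35 to 0.9 m from the base axis. Payload 8.1 kg.
Tool frame: the origin (TCP) lies midway between the tips of the shut fingers; the grasp point (between the pads) lies 19 mm behind it; z points along the fingers, y is the line along which they close (so a half turn about z gives the same grasp; the last joint's range is limited). The gripper opens to 92 mm and grips with 3 to 60 N. Pads are 19 mm wide; open, the fingers measure 130 mm over their backs; the gripper's body (75 mm by 190 mm) begins 47 mm behind the grasp point.
Start: joints at [1.154, 0.434, 0.025, 1.573, -0.012, 1.134, -0.075], TCP at [0.193, -0.595, 0.227] pointing down, gripper open.
Joint ranges: [-2.62, 2.62], [-0.44, 2.09], [-1.27, 1.32], [0.08, 2.57], [-1.32, 4.46], [0.12, 2], [-2.74, 2.74]. Speed limits (rad/s): [2.22, 2.22, 3.01, 3.01, 3.14, 3.14, 3.14].

INTERFACE

Orientations are given as a rotation vector (axis times angle).
In Python, from cell import arm gives the robot as it stands.
- The arm moves only by the tool arm_command, never from a script. Its arguments are lists of equal length, an entry for each row: "dp": the shift along the tool's x, y, z in units of 25 mm (1.0 is 25 mm), a list of three; "angular": the turn, a rotation vector about the tool's x, y, z in units of 0.15 rad (1.0 is 0.15 rad), a list of three; "claw": the opening, from 0 (shut) to 1 (fully open). In form: {"dp": [[x, y, z], ...], "angular": [[rx, ry, rz], ...], "claw": [claw, ...]}. A call has 1 to 10 rows; each row shifts and turns the commanded pose from where the row before left it, along the tool's axes as they then stand; what a row does not reach is not made up. A row lasts 1/10 s, in which the tool goes at most 50 mm and 8.59 degrees, less where a joint would pass 70% of its speed; a pose out of reach is approached as far as the arm can. A call with a number of a shift or a turn outside -1 to 1 is refused whole. A call with a gripper value outside its range is refused whole. The fingers move at their own pace and stop on an object; "force" is the grip in N (left out, the last holds). Time passes only in rows, so rows that do not move let the fingers close. It gives the time, the measured TCP pose, the force, the opening and the grip force at its end, in the units of the state.
- arm.observe(): the state, without advancing time (a new reading comes with each control period).
- arm.get_image(name): name is "scene" or "top"; returns a dict with "frame" (420x560x3 uint8, red, green, blue), "z_map" (420x560 float32, m along the optical axis (not along the pixel's ray), 0 where there is no reading), "K" (3x3 intrinsics, pixels), "k1" (the pictures are not rectified: a ray, as slopes to the right and down, at radius r is drawn at 1 + k1 r^2 times it, then the intrinsics apply), "R" (3x3) and "t" (3): a world point X has camera coordinates R X + t. Camera axes: x right, y down, z forward; pixel columns grow to the right and rows downward; lengths in m; the calibration is good to about 2 mm. A picture is of the moment at which its call begins.
- arm.sign_off(): hands the job in; it is judged then, once.
The state is a dict: "clock": time; "joints": joint angles; "dq": joint speeds; "joint_efforts": joint torques, N m; "position": TCP position; "ee_rot": TCP orientation; "force": force on the tool from outside, world axes, zero at the start; "ft_torque": the same for the moment, N m; "width": opening from 0.0 (shut) to 1.0 (fully open); "gripper_force": force on a finger pad.
Only numpy, scipy, OpenCV 4.12 (cv2) and the standard library are available. Lean on these libraries where they do the work, as an engineer would, in place of code of your own. Each camera call takes 0.05 s, during which the arm holds its last target. There are 200 camera calls.

TASK

Isolate the machine at the grey switch box: turn its red rotary handle anticlockwise from running to OFF, fully home on its stop with the white line at the white mark, then take the lockout hasp by its blue tab, swing it out from the panel as far as it goes, and let go. Leave the other things on the bench where they are.

Things in the scene. Friction and masses are not known exactly. Their poses are not given: they have to be found in the camera images.
- switch_box: Fixed grey switch box on a bracket, 300 mm wide, about 230 mm deep. Origin on the table under the panel's middle; x away from the robot, y left, z up. Its panel slopes 30 degrees from level, low edge to -x: up-slope U = (0.866, 0, 0.5), outward normal N = (-0.5, 0, 0.866) in box axes.
- panel_mid (a point): Middle of the sloping panel's face (300 mm along y, 180 mm along U), 125 mm over the table. The handle's axis stands on the panel 55 mm to -y of it (right, seen from the robot); the hasp lies to the left of the handle.
- handle_grip (a point): Point on the handle's axis, 40 mm out from the panel; z = panel normal N, x along the bar to its pointer end (white line), turns with the handle. Red bar 95 mm long, 18 mm thick, standing 17 to 57 mm out from the panel, over a round red skirt 84 mm across (12 to 17 mm out) with a 60 degree gap a quarter turn anticlockwise from the pointer.
- handle (a joint): Handle angle clockwise from OFF, seen facing the panel, rad. 0 = OFF: hard stop, pointer up-slope at the white mark. 1.2 = low speed (orange mark), 2.35 = high speed stop (red mark). Starts at 1.7 to 2.3. Stiff (0.5 N m), stays where left. The skirt traps the hasp's tip until the handle is within about 0.1 of OFF (gap over the hasp).
- hasp_tab (a point): Middle of the hasp's upright blue tab, 23 mm out from the panel when shut; moves with the hasp; z along the tab. Hasp: aluminium strip 100 mm long, 24 mm wide (along U), 5 mm thick, lying 4 to 9 mm out from the panel, its free end under the handle's skirt. Tab: 24 mm wide along U, 8 mm thick, 9 to 35 mm out from the panel.
- hasp_hinge (a point): Middle of the hasp's hinge line, which runs along U, 78 mm to +y of the panel's middle, 6.5 mm out from the panel. The tab stands 53 mm from this line.
- hasp (a joint): Swing of the hasp about its hinge line, rad: 0 = shut, along the panel; grows as the free end lifts out from the panel, away from the handle and over to the left; 1.65 = stop, just past square to the panel. Stiff (0.2 N m), stays where left.
- chuck: Loose bystander: steel three-jaw chuck body, disc 110 mm across, 77 mm high; origin at the middle of its underside. Leave it alone.
- oiler: Loose bystander: amber oil bottle with red cap, 54 mm across, 150 mm high; origin at the middle of its underside. Leave it alone.
- spanner: Loose bystander: spanner, 170 mm long, lying flat; origin at the middle of its underside. Leave it alone.
- chuck_key: Loose bystander: T-shaped chuck key, 115 mm long, 12 mm thick, lying flat; origin at the middle of its underside. Leave it alone.
- v_block: Loose bystander: dark steel V-block, 60 x 70 mm, 45 mm high; origin at the middle of its underside. Leave it alone.
- marker_tin: Loose bystander: open aluminium tin, 76 mm across, 100 mm high; origin at the middle of its underside. Leave it alone.

How it is judged:
By the outcome, as a careful person would: the job done as asked, in the order asked, and still so for the second after the job is handed in, with the robot touching nothing.
It also fails if it takes over 72 s, if anything falls off the work surface, if the arm or the gripper's body presses on something with over 40 N, if the wrist force passes 120 N, or if a joint passes its speed limit or range.

## Working session

There is one attempt and no reset: what is moved stays moved. The work goes in short steps, Python scripts to look and compute and a tool call to move; the robot and the scene stay as the last step left them, time stands still between calls to the robot, and variables do not carry over. Pictures are saved under pics/ and viewed, at most 10 in all, crops included, and the job is handed in when it is done.

Besides the shell and the picture viewer there is one more tool, called after ">>>" by a JSON object that holds its "op" and its "data". arm_command: Moves the arm, as the interface text tells. Its arguments: {"type":"object","properties":{"dp":{"type":"array","items":{"type":"array","items":{"type":"number"}}},"angular":{"type":"array","items":{"type":"array","items":{"type":"number"}}},"claw":{"type":"array","items":{"type":"number"}},"force":{"type":"number"}},"required":["dp","angular","claw"]}

```bash
mkdir -p pics; ls
cat > h.py <<'E'
import numpy as np,cv2
from cell import arm
from scipy.spatial.transform import Rotation as Rn
np.set_printoptions(precision=4,suppress=True)
def world(im):
    K=im['K'];z=im['z_map'];h,w=z.shape
    v,u=np.mgrid[:h,:w]
    p=np.stack([u,v],-1).reshape(-1,1,2).astype(float)
    s=cv2.undistortPoints(p,K,np.array([im['k1'],0,0,0,0.])).reshape(h,w,2)
    c=np.dstack([s[...,0]*z,s[...,1]*z,z])
    W=(c-im['t'])@im['R']
    W[z<=0]=np.nan
    return W
def save(n,f): cv2.imwrite('pics/'+n+'.png',f[...,::-1])
E
python3 - <<'E'
from h import *
for n in('scene','top'):
    im=arm.get_image(n);save(n+'0',im['frame']);np.savez(n+'0.npz',**im)
    print(n,-im['R'].T@im['t'],im['K'][0,0])
print(arm.observe())
E
```

```text
pics
scene [ 1.1155 -0.9164  0.7749] 408.55575868409375
top [ 0.349  -0.0939  1.4793] 532.6987274446931
{'clock': 0.1, 'joints': array([ 1.1544,  0.4352,  0.025 ,  1.574 , -0.0116,  1.134 , -0.0751]), 'dq': array([ 0.0018, -0.0002, -0.0002, -0.0023,  0.0011,  0.0011, -0.001 ]), 'joint_efforts': array([  0.003 , -66.9124,   0.9878, -31.5147,  -0.0607,   0.0374,
         0.0001]), 'position': array([ 0.1927, -0.5941,  0.226 ]), 'ee_rot': array([-3.1017, -0.4905,  0.0005]), 'force': array([ 0.7749, -0.1248, -1.1832]), 'ft_torque': array([-0.004 , -0.0156, -0.0059]), 'gripper_force': 0.0, 'width': 0.9984573087258269}
```

View pics/scene0.png

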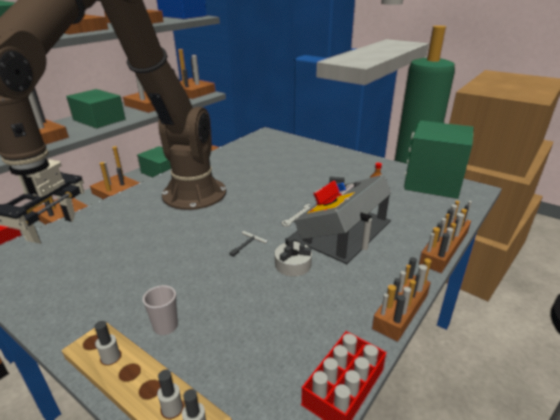

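View pics/top0.png

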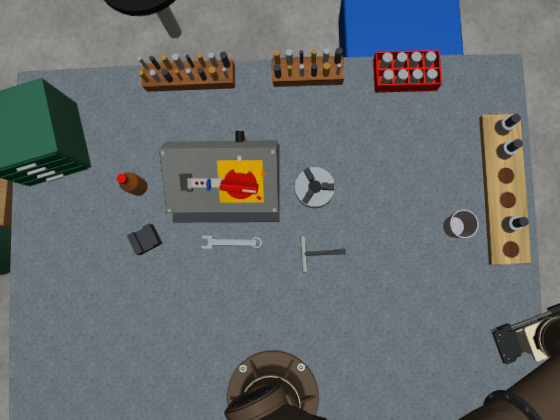

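The top picture shows the box panel at columns 163–279, rows 141–220. The red handle is near (240,185), the hasp near (200,184) and its blue tab near (208,184). The scene view shows the same box with the spanner, chuck and chuck key in front of it and beside it.

Run:
```python
from h import *
im=dict(np.load('top0.npz'));W=world(im);f=im['frame'].astype(int)
reg=np.zeros(W.shape[:2],bool);reg[135:225,158:285]=1
g=(f.max(-1)-f.min(-1)<25)&reg&(W[...,2]>.06)
P=W[g]; 
# robust plane
for _ in range(8):
    A=np.c_[P[:,:2],np.ones(len(P))];c=np.linalg.lstsq(A,P[:,2],rcond=None)[0]
    r=P[:,2]-A@c;P=P[abs(r)<max(.003,1.5*r.std())]
n=np.array([-c[0],-c[1],1]);n/=np.linalg.norm(n);print('n',n,'tilt',np.degrees(np.arccos(n[2])),len(P),r.std())
box=cv2.minAreaRect((P@np.array([[1,0],[0,1],[0,0]])).astype(np.float32));print('rect xy',box)
yaw=np.arctan2(-n[1],-n[0]);print('yaw',yaw)
h=(W-P.mean(0))@n
sel=reg&(f[...,0]>130)&(f[...,1]<70)&(f[...,2]<80)
print('red n',sel.sum(),np.percentile(h[sel],[5,25,50,75,95]))
bar=sel&(h>.045)&(h<.07);B=W[bar];print('bar',bar.sum(),B.mean(0))
x=np.array([np.cos(yaw),np.sin(yaw),0]);U=x*.866+np.array([0,0,.5]);Y=np.cross([0,0,1],x);N=np.cross(U,Y)
q=np.c_[(B-B.mean(0))@U,(B-B.mean(0))@Y].astype(np.float32);print('bar rect (U,Y)',cv2.minAreaRect(q))
bl=reg&(f[...,2]>110)&(f[...,0]<80);print('blue',bl.sum(),W[bl].mean(0),np.percentile(h[bl],[10,50,90]))
print('PC u,y of panel pts',(P.mean(0)))
for nme,roi in (('top',(130,235,110,300)),):
    a,b,c0,d=roi;save('crop',cv2.resize(im['frame'][a:b,c0:d],None,fx=4,fy=4,interpolation=cv2.INTER_CUBIC))
```

```text
n [-0.499   0.0124  0.8665] tilt 29.94589805970168 3290 0.001602259945036039
rect xy ((0.5775249600410461, 0.11583798378705978), (0.2988128960132599, 0.15636000037193298), 88.36585998535156)
yaw -0.024900468425981735
red n 745 [nan nan nan nan nan]
bar 244 [0.5499 0.0655 0.1742]
bar rect (U,Y) ((-0.001984857488423586, -0.004349153488874435), (0.0911862701177597, 0.01976310834288597), 82.46078491210938)
blue 28 [0.5617 0.1414 0.1533] [0.0241 0.033  0.0367]
PC u,y of panel pts [0.5812 0.1329 0.1276]
```

View pics/crop.png

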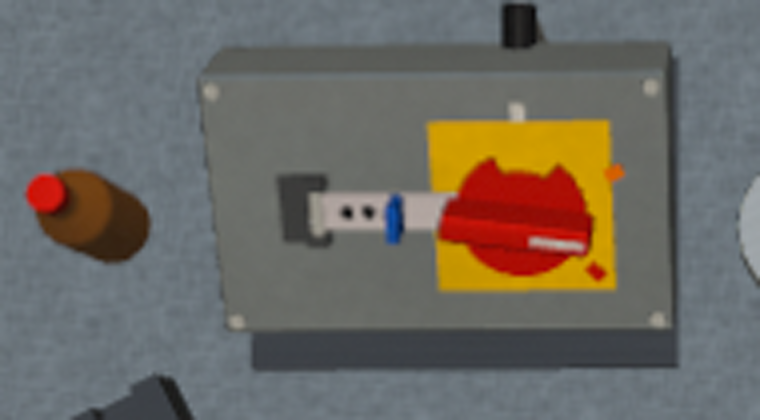

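The crop shows the white pointer line at about (557,242), to the right and slightly below the handle axis. That matches a computed angle of 1.70 rad. The bar centre agrees with the panel pose from the plane fit to about 1 mm.

```bash
cat >> h.py <<'E'
yaw=-.027
X=np.array([np.cos(yaw),np.sin(yaw),0]);Y=np.array([-X[1],X[0],0]);Z=np.array([0,0,1.])
U=.866*X+.5*Z;N=-.5*X+.866*Z
MID=np.array([.5775,.1158,.125])
AX=MID-.055*Y
HINGE=MID+.078*Y+.0065*N
def frame(y,z):
    y=y/np.linalg.norm(y);z=z/np.linalg.norm(z);return np.c_[np.cross(y,z),y,z]
def err(p,R):
    s=arm.observe();C=Rn.from_rotvec(s['ee_rot'])
    M=C.as_matrix();d=(p-s['position'])
    print('t',s['clock'],'pos',s['position'],'F',s['force'],'w',s['width'],'gf',s['gripper_force'])
    print('q',s['joints'])
    print('dp units',M.T@d/.025,'in target axes',R.T@d/.025)
    print('rot units',(C.inv()*Rn.from_matrix(R)).as_rotvec()/.15)
a=1.70
RH=frame(np.sin(a)*U+np.cos(a)*Y,-N)   # perpendicular to bar
def tcp_h(out): return AX+(out-.019)*N
E
python3 - <<'E'
from h import *
print(tcp_h(.14),tcp_h(.042));err(tcp_h(.14),RH)
E
```

```text
[0.5155 0.0625 0.2298] [0.5645 0.0611 0.1449]
t 0.1 pos [ 0.1927 -0.5941  0.226 ] F [ 0.7749 -0.1248 -1.1832] w 0.9984573087258269 gf 0.0
q [ 1.1544  0.4352  0.025   1.574  -0.0116  1.134  -0.0751]
dp units [ 20.3856 -20.9947  -0.1231] in target axes [27.7488  7.1234  5.9687]
rot units [-2.8633  2.3022 -7.1657]
```

>>> {"op": "arm_command", "data": {"dp": [[0, 0, -0.5], [0, 0, -1], [0.3, -0.3, -1], [0.6, -0.6, -0.5], [1, -1, 0], [1, -1, 0], [1, -1, 0], [1, -1, 0], [1, -1, 0], [1, -1, 0]], "angular": [[0, 0, 0], [0, 0, 0], [0, 0, 0], [0, 0, 0], [0, 0, 0], [0, 0, 0], [0, 0, 0], [0, 0, 0], [0, 0, 0], [0, 0, 0]], "claw": [1, 1, 1, 1, 1, 1, 1, 1, 1, 1]}}

```text
clock: 1.1
position: [0.3043, -0.3759, 0.3027]
ee_rot: [3.102, 0.49, 0.001]
force: [1.4, 0.1, 0.0]
width: 1.0
gripper_force: 0.0
```

>>> {"op": "arm_command", "data": {"dp": [[1, -1, 0], [1, -1, 0], [1, -1, 0], [1, -1, 0], [1, -1, 0], [1, -1, 0], [1, -1, 0], [1, -1, 0], [1, -1, 0], [1, -1, 0]], "angular": [[0, 0, 0], [0, 0, 0], [0, 0, 0], [0, 0, 0], [0, 0, 0], [0, 0, 0], [0, 0, 0], [0, 0, 0], [0, 0, 0], [0, 0, 0]], "claw": [1, 1, 1, 1, 1, 1, 1, 1, 1, 1]}}

```text
clock: 2.1
position: [0.4649, -0.061, 0.3027]
ee_rot: [3.102, 0.49, 0.001]
force: [1.4, -0.5, 0.7]
width: 1.002
gripper_force: 0.0
```

>>> {"op": "arm_command", "data": {"dp": [[1, -1, 0], [1, -1, 0], [0.6, -1, 0], [0, -0.5, 0], [0, 0, 0], [0, 0, 0], [0, 0, 0], [0, 0, 0], [0, 0, 0], [0, 0, 0]], "angular": [[0, 0, 0], [0, 0, 0], [0, 0, 0], [-0.36, 0.29, -0.9], [-0.36, 0.29, -0.9], [-0.36, 0.29, -0.9], [-0.36, 0.29, -0.9], [-0.36, 0.29, -0.9], [-0.36, 0.29, -0.9], [-0.36, 0.29, -0.9]], "claw": [1, 1, 1, 1, 1, 1, 1, 1, 1, 1]}}

```text
clock: 3.1
position: [0.4993, 0.0415, 0.3028]
ee_rot: [2.242, 1.655, 0.489]
force: [-0.7, -0.1, -0.3]
width: 1.002
gripper_force: 0.0
```

```bash
python3 -c "
from h import *
err(tcp_h(.14),RH)"
```

```text
t 3.1 pos [0.4993 0.0415 0.3028] F [-0.727  -0.0731 -0.3257] w 1.002091281268 gf 0.0
q [ 0.2653 -0.0518 -0.552   2.0904  0.2353  0.6749 -0.744 ]
dp units [ 0.7252 -0.9723  2.8633] in target axes [ 0.7318 -1.0204  2.8449]
rot units [-0.3402  0.2966 -0.8934]
```

>>> {"op": "arm_command", "data": {"dp": [[0, 0, 0], [0, 0, 0], [0, 0, 0], [0, 0, 0], [0, 0, 0], [0, 0, 0], [0, 0, 0], [0, 0, 0], [0, 0, 0], [0, 0, 0]], "angular": [[-0.34, 0.3, -0.89], [0, 0, 1], [0, 0, 1], [0, 0, 1], [0, 0, 1], [0, 0, 1], [0, 0, 1], [0, 0, 1], [0, 0, 1], [0, 0, 1]], "claw": [1, 1, 1, 1, 1, 1, 1, 1, 1, 1]}}

```text
clock: 4.1
position: [0.4993, 0.041, 0.3026]
ee_rot: [3.008, 0.077, 0.8]
force: [0.5, -0.2, 0.4]
width: 1.001
gripper_force: 0.0
```

>>> {"op": "arm_command", "data": {"dp": [[0, 0, 0], [0, 0, 0], [0, 0, 0], [0, 0, 0], [0, 0, 0], [0, 0, 0], [0, 0, 0], [0, 0, 0], [0, 0, 0], [0, 0, 0]], "angular": [[0, 0, 1], [0, 0, 1], [0, 0, 1], [0, 0, 1], [0, 0, 1], [0, 0, 1], [0, 0, 1], [0, 0, 1], [0, 0, 1], [0, 0, 1]], "claw": [1, 1, 1, 1, 1, 1, 1, 1, 1, 1]}}

```text
clock: 5.1
position: [0.4964, 0.0407, 0.3057]
ee_rot: [-2.321, 1.553, -0.631]
force: [-0.8, 1.6, 0.8]
width: 0.998
gripper_force: 0.0
```

>>> {"op": "arm_command", "data": {"dp": [[0, 0, 0], [0, 0, 0], [0, 0, 0]], "angular": [[0, 0, 1], [0, 0, 0.94], [0, 0, 0]], "claw": [0.8, 0.7, 0.7]}}

```text
clock: 5.4
position: [0.4918, 0.0383, 0.3084]
ee_rot: [-2.035, 1.841, -0.562]
force: [0.3, -0.3, 0.0]
width: 0.787
gripper_force: 0.0
```

```bash
cat >> h.py <<'E'
RH2=RH@np.diag([-1,-1,1.])
E
python3 -c "
from h import *
err(tcp_h(.042),RH2)"
```

```text
t 5.4 pos [0.4918 0.0383 0.3084] F [ 0.3269 -0.2521  0.0115] w 0.7874127803149941 gf 0.0
q [ 1.3286 -0.2706 -1.2672  2.1175 -0.4378  0.6083 -2.7415]
dp units [-1.086   0.6624  7.1012] in target axes [-0.885   0.8931  7.1038]
rot units [-0.0214 -0.0008  1.7065]
```

The half turn ran joint 7 toward its limit, so I'm turning back to the original orientation.

>>> {"op": "arm_command", "data": {"dp": [[0, 0, 0], [0, 0, 0], [0, 0, 0], [0, 0, 0], [0, 0, 0], [0, 0, 0], [0, 0, 0], [0, 0, 0], [0, 0, 0], [0, 0, 0]], "angular": [[0, 0, -1], [0, 0, -1], [0, 0, -1], [0, 0, -1], [0, 0, -1], [0, 0, -1], [0, 0, -1], [0, 0, -1], [0, 0, -1], [0, 0, -1]], "claw": [0.7, 0.7, 0.7, 0.7, 0.7, 0.7, 0.7, 0.7, 0.7, 0.7]}}

```text
clock: 6.4
position: [0.4921, 0.0396, 0.3079]
ee_rot: [3.012, 0.068, 0.811]
force: [0.2, -0.2, -0.4]
width: 0.697
gripper_force: 0.0
```

>>> {"op": "arm_command", "data": {"dp": [[0, 0, 0], [0, 0, 0], [0, 0, 0], [0, 0, 0], [0, 0, 0], [0, 0, 0], [0, 0, 0], [0, 0, 0], [0, 0, 0], [0, 0, 0]], "angular": [[0, 0, -1], [0, 0, -1], [0, 0, -1], [0, 0, -1], [0, 0, -1], [0, 0, -1], [0, 0, -1], [0, 0, -1], [0, 0, -1], [0, 0, 0]], "claw": [0.7, 0.7, 0.7, 0.7, 0.7, 0.7, 0.7, 0.7, 0.7, 0.7]}}

```text
clock: 7.4
position: [0.4921, 0.0397, 0.3078]
ee_rot: [2.106, 1.757, 0.558]
force: [0.5, 0.0, -0.1]
width: 0.7
gripper_force: 0.0
```

```bash
python3 -c "
from h import *
err(tcp_h(.042),RH)"
```

```text
t 7.4 pos [0.4921 0.0397 0.3078] F [ 0.503   0.0058 -0.1126] w 0.7002176761537221 gf 0.0
q [ 0.5859 -0.1101 -0.7794  2.1363  0.0697  0.5709 -0.4398]
dp units [ 0.7753 -0.9187  7.0802] in target axes [ 0.827  -0.8839  7.0788]
rot units [ 0.014  -0.0275 -0.1663]
```

>>> {"op": "arm_command", "data": {"dp": [[0.4, -0.45, 0.5], [0.4, -0.45, 1], [0, 0, 1], [0, 0, 1], [0, 0, 0.5], [0, 0, 0], [0, 0, 0]], "angular": [[0, 0, -0.17], [0, 0, 0], [0, 0, 0], [0, 0, 0], [0, 0, 0], [0, 0, 0], [0, 0, 0]], "claw": [0.7, 0.7, 0.7, 0.7, 0.7, 0.7, 0.7]}}

```text
clock: 8.1
position: [0.5259, 0.0624, 0.2119]
ee_rot: [2.089, 1.775, 0.554]
force: [0.1, 0.3, -0.2]
width: 0.699
gripper_force: 0.0
```

```bash
python3 -c "
from h import *
err(tcp_h(.042),RH)
im=arm.get_image('top');save('a1',cv2.resize(im['frame'][130:235,150:300],None,fx=4,fy=4,interpolation=cv2.INTER_CUBIC))"
```

```text
t 8.1 pos [0.5259 0.0624 0.2119] F [ 0.1243  0.3342 -0.2481] w 0.6986904449779878 gf 0.0
q [ 0.4929  0.1538 -0.8967  2.2231  0.7958  0.4407 -1.196 ]
dp units [-0.0253 -0.0057  3.0929] in target axes [-0.0098 -0.0004  3.093 ]
rot units [ 0.0117 -0.0333 -0.0498]
```

View pics/a1.png

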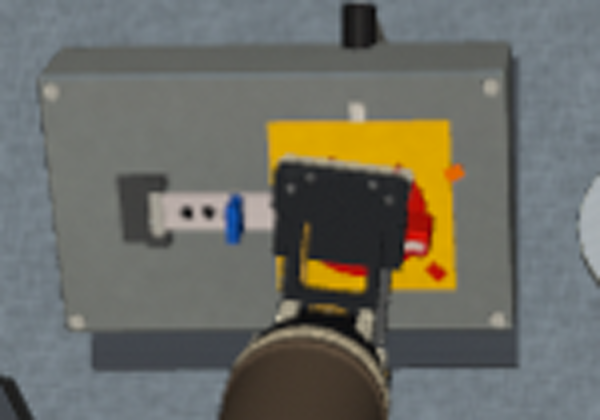

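The gripper is centred over the red handle, around (350,215) in the crop, and nothing is in its way. I'm descending and gripping.

>>> {"op": "arm_command", "data": {"dp": [[0, 0, 0.8], [0, 0, 0.8], [0, 0, 0.7], [0, 0, 0.5], [0, 0, 0.29], [0, 0, 0], [0, 0, 0]], "angular": [[0, 0, 0], [0, 0, 0], [0, 0, 0], [0, 0, 0], [0, 0, 0], [0, 0, 0], [0, 0, 0]], "claw": [0.7, 0.7, 0.7, 0.7, 0.7, 0.7, 0.7]}}

```text
clock: 8.85
position: [0.5649, 0.0608, 0.146]
ee_rot: [2.088, 1.773, 0.554]
force: [0.5, -0.5, 0.1]
width: 0.704
gripper_force: 0.0
```

>>> {"op": "arm_command", "data": {"dp": [[0, 0, 0], [0, 0, 0], [0, 0, 0], [0, 0, 0], [0, 0, 0], [0, 0, 0], [0, 0, 0], [0, 0, 0]], "angular": [[0, 0, 0], [0, 0, 0], [0, 0, 0], [0, 0, 0], [0, 0, 0], [0, 0, 0], [0, 0, 0], [0, 0, 0]], "claw": [0.4, 0.2, 0, 0, 0, 0, 0, 0], "force": 55}}

```text
clock: 9.65
position: [0.5616, 0.0612, 0.1432]
ee_rot: [2.089, 1.779, 0.549]
force: [-13.0, 1.3, 3.2]
width: 0.191
gripper_force: 55.0
```

```bash
python3 -c "
from h import *
err(tcp_h(.042),RH)"
```

```text
t 9.65 pos [0.5616 0.0612 0.1432] F [-12.9789   1.278    3.2261] w 0.19133439586595288 gf 54.98187303543091
q [ 0.285   0.322  -0.7071  2.2446  1.2517  0.406  -1.6281]
dp units [ 0.0171  0.1348 -0.0034] in target axes [ 0.0164  0.1349 -0.0032]
rot units [-0.0146 -0.0247 -0.0333]
```

>>> {"op": "arm_command", "data": {"dp": [[0, -0.15, 0], [0, 0, 0]], "angular": [[0, 0, 0], [0, 0, 0]], "claw": [0, 0]}}

```text
clock: 9.85
position: [0.5615, 0.0613, 0.1431]
ee_rot: [2.088, 1.774, 0.553]
force: [-0.1, -1.0, 1.0]
width: 0.192
gripper_force: 55.0
```

>>> {"op": "arm_command", "data": {"dp": [[0, 0, 0], [0, 0, 0], [0, 0, 0], [0, 0, 0]], "angular": [[0, 0, -0.4], [0, 0, -0.6], [0, 0, -0.6], [0, 0, -0.4]], "claw": [0, 0, 0, 0]}}

```text
clock: 10.25
position: [0.562, 0.0613, 0.1435]
ee_rot: [1.771, 2.037, 0.467]
force: [1.1, 0.2, 1.2]
width: 0.191
gripper_force: 55.1
```

```bash
python3 -c "
from h import *
err(tcp_h(.042),RH);print(arm.observe()['ft_torque'])"
```

```text
t 10.25 pos [0.562  0.0613 0.1435] F [1.1337 0.2058 1.1906] w 0.1907277497511812 gf 55.08483946323395
q [ 0.3033  0.3273 -0.7316  2.2463  1.277   0.4156 -1.3523]
dp units [-0.0219  0.1135  0.0001] in target axes [ 0.012   0.115  -0.0003]
rot units [ 0.0223 -0.0232  1.9631]
[ 0.3385  0.4706 -0.4333]
```

>>> {"op": "arm_command", "data": {"dp": [[0, 0, 0], [0, 0, 0], [0, 0, 0], [0, 0, 0], [0, 0, 0], [0, 0, 0], [0, 0, 0], [0, 0, 0], [0, 0, 0], [0, 0, 0]], "angular": [[0, 0, -0.7], [0, 0, -0.7], [0, 0, -0.7], [0, 0, -0.7], [0, 0, -0.7], [0, 0, -0.7], [0, 0, -0.7], [0, 0, -0.7], [0, 0, -0.7], [0, 0, -0.7]], "claw": [0, 0, 0, 0, 0, 0, 0, 0, 0, 0]}}

```text
clock: 11.25
position: [0.5634, 0.0626, 0.1443]
ee_rot: [0.495, 2.571, 0.123]
force: [9.1, 5.0, -4.0]
width: 0.194
gripper_force: 55.1
```

>>> {"op": "arm_command", "data": {"dp": [[0, 0, 0], [0, 0, 0], [0, 0, 0], [0, 0, 0], [0, 0, 0]], "angular": [[0, 0, -0.5], [0, 0, -0.5], [0, 0, -0.4], [0, 0, -0.4], [0, 0, -0.3]], "claw": [0, 0, 0, 0, 0]}}

```text
clock: 11.75
position: [0.5636, 0.0632, 0.1444]
ee_rot: [0.087, 2.611, 0.014]
force: [10.7, 6.0, -4.2]
width: 0.194
gripper_force: 55.1
```

```bash
cat >> h.py <<'E'
ROFF=frame(Y,-N)
E
python3 -c "
from h import *
err(tcp_h(.042),ROFF);print(arm.observe()['ft_torque']@N)"
```

```text
t 11.75 pos [0.5636 0.0632 0.1444] F [10.6782  6.019  -4.241 ] w 0.19443710331398795 gf 55.08679211139679
q [ 0.3974  0.3608 -0.8546  2.2376  1.3125  0.4676 -0.0102]
dp units [-0.0488 -0.0807  0.0028] in target axes [-0.0455 -0.0826  0.0032]
rot units [ 0.0479  0.0351 -0.2753]
-0.6317952158394308
```

>>> {"op": "arm_command", "data": {"dp": [[0, 0, 0], [0, 0, 0], [0, 0, 0], [0, 0, 0]], "angular": [[0, 0, -0.3], [0, 0, -0.3], [0, 0, -0.3], [0, 0, 0]], "claw": [0, 0, 0, 0]}}

```text
clock: 12.15
position: [0.5632, 0.0634, 0.1442]
ee_rot: [-0.086, 2.612, -0.032]
force: [7.8, 6.3, -3.7]
width: 0.2
gripper_force: 58.8
```

```bash
python3 -c "
from h import *
err(tcp_h(.042),ROFF);print(arm.observe()['ft_torque']@N)"
```

```text
t 12.15 pos [0.5632 0.0634 0.1442] F [ 7.8414  6.3006 -3.703 ] w 0.19952091330297875 gf 58.80196987185627
q [ 0.4059  0.3642 -0.8659  2.2374  1.3144  0.4726  0.121 ]
dp units [-0.0537 -0.0945  0.0034] in target axes [-0.0621 -0.0892  0.0038]
rot units [0.0487 0.0331 0.6052]
-1.7409256266913977
```

The torque jumped to 1.7 N m, so the handle is on its stop. I'm releasing and backing off.

>>> {"op": "arm_command", "data": {"dp": [[0, 0, 0], [0, 0, 0], [0, 0, 0], [0, 0, 0], [0, 0, -0.6], [0, 0, -1], [0, 0, -1], [0, 0, -1], [0, 0, -1], [0, 0, -0.6]], "angular": [[0, 0, 0], [0, 0, 0], [0, 0, 0], [0, 0, 0], [0, 0, 0], [0, 0, 0], [0, 0, 0], [0, 0, 0], [0, 0, 0], [0, 0, 0]], "claw": [0.3, 0.5, 0.5, 0.5, 0.5, 0.5, 0.5, 0.5, 0.5, 0.5]}}

```text
clock: 13.15
position: [0.4957, 0.0632, 0.2564]
ee_rot: [-0.089, 2.614, -0.038]
force: [-0.1, -0.5, 0.2]
width: 0.499
gripper_force: 0.0
```

>>> {"op": "arm_command", "data": {"dp": [[0, 0, -1], [0, 0, -1], [0, 0, 0], [0, 0, 0], [0, 0, 0], [0, 0, 0], [0, 0, 0], [0, 0, 0], [0, 0, 0], [0, 0, 0]], "angular": [[0, 0, 1], [0, 0, 1], [0, 0, 1], [0, 0, 1], [0, 0, 1], [0, 0, 1], [0, 0, 1], [0, 0, 1], [0, 0, 1], [0, 0, 1]], "claw": [0.5, 0.5, 0.5, 0.5, 0.5, 0.5, 0.5, 0.5, 0.5, 0.5]}}

```text
clock: 14.15
position: [0.4752, 0.0604, 0.2873]
ee_rot: [1.706, 2.087, 0.435]
force: [-0.1, 0.9, 0.6]
width: 0.502
gripper_force: 0.0
```

```bash
cat >> h.py <<'E'
RT=frame(U,-N)
TAB=MID+.025*Y
def look(n):
    im=arm.get_image('top');W=world(im);f=im['frame'].astype(int)
    save(n,cv2.resize(im['frame'][130:235,150:300],None,fx=4,fy=4,interpolation=cv2.INTER_CUBIC))
    reg=np.zeros(W.shape[:2],bool);reg[135:225,158:285]=1
    h=(W-MID)@N
    bar=reg&(f[...,0]>130)&(f[...,1]<70)&(f[...,2]<80)&(h>.045)&(h<.07);B=W[bar]-MID
    if len(B)>20:print('bar U,Y',len(B),cv2.minAreaRect(np.c_[B@U,B@Y].astype(np.float32)))
    bl=reg&(f[...,2]>110)&(f[...,0]<80)&np.isfinite(h);B=W[bl]-MID
    if len(B):print('blue',len(B),'U',np.ptp(B@U),(B@U).mean(),'Y',(B@Y).min(),(B@Y).max(),'N',(B@N).min(),(B@N).max())
E
python3 -c "
from h import *
look('a2');err(TAB+.05*N,RT)"
```

```text
bar U,Y 166 ((0.0014590546488761902, -0.05407276749610901), (0.09136175364255905, 0.01767277531325817), 0.6569679975509644)
blue 31 U 0.0887210532200441 0.002936042456489354 Y -0.018131750203660514 0.028701041661553614 N 0.014208695555616288 0.25605936284086633
t 14.2 pos [0.4752 0.0605 0.2873] F [ 0.2891  0.6729 -0.213 ] w 0.5005745022961681 gf 0.0
q [ 1.169  -0.2238 -1.2542  2.1693 -0.2561  0.5361  0.2441]
dp units [3.2032 0.9824 5.6279] in target axes [3.3234 0.2433 5.6387]
rot units [-0.0254  0.0172  1.4598]
```

View pics/a2.png

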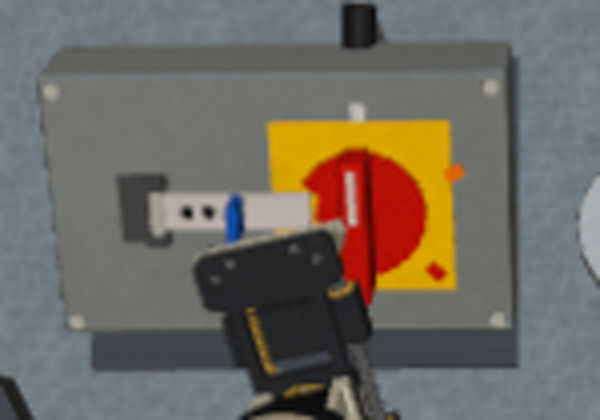

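The handle now points at the white mark: the bar angle fits to 0.7° and the white line at (350,198) lies under the mark at (356,110). The skirt gap sits over the hasp tip, and the tab is at about (233,218). The next move is to the tab.

>>> {"op": "arm_command", "data": {"dp": [[0.8, 0.25, 0], [0.8, 0.25, 0], [0.8, 0.2, 0], [0.8, 0.2, 0.5], [0, 0, 1], [0, 0, 0.5], [0, 0, 0], [0, 0, 0]], "angular": [[0, 0, 0], [0, 0, 0], [0, 0, 0], [0, 0, 0.4], [0, 0, 0.5], [0, 0, 0.56], [0, 0, 0], [0, 0, 0]], "claw": [0.6, 0.6, 0.6, 0.6, 0.6, 0.6, 0.6, 0.6]}}

```text
clock: 15.0
position: [0.4944, 0.1254, 0.2553]
ee_rot: [1.887, 1.964, 0.473]
force: [-0.1, -0.9, 0.1]
width: 0.599
gripper_force: 0.0
```

```bash
sed -i 's/^TAB=.*/TAB=MID+.0265*Y-.002*U/' h.py
python3 -c "
from h import *
look('a3');err(TAB+.008*N,RT)"
```

```text
bar U,Y 205 ((-0.00029632076621055603, -0.05456081032752991), (0.09458715468645096, 0.01753813773393631), 1.1523542404174805)
blue 2 U 0.0006061625487786357 0.00869771073358534 Y 0.023599734457085665 0.02649092216502176 N 0.012593633479989826 0.014244672993094279
t 15.05 pos [0.4947 0.1252 0.2558] F [-0.5517 -1.1265  0.5404] w 0.60065691566009 gf 0.0
q [ 0.6514  0.1078 -1.2295  2.1508  0.6806  0.6243 -1.0106]
dp units [0.7793 0.3137 5.865 ] in target axes [0.7716 0.1819 5.8716]
rot units [-0.0906  0.0276  0.4478]
```

View pics/a3.png

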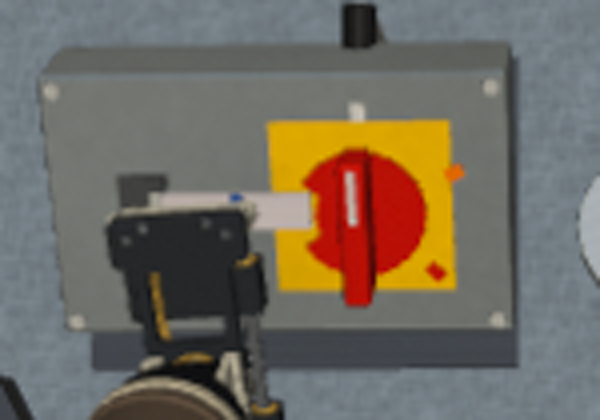

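The gripper is above the tab and clear of the handle. The tab's top is just visible at (235,198). I'm straightening, descending and closing.

>>> {"op": "arm_command", "data": {"dp": [[0.4, 0.16, 0.5], [0.4, 0.16, 1], [0, 0, 1], [0, 0, 0.5], [0, 0, 0], [0, 0, 0]], "angular": [[-0.09, 0.03, 0.2], [0, 0, 0.2], [0, 0, 0.05], [0, 0, 0], [0, 0, 0], [0, 0, 0]], "claw": [0.6, 0.6, 0.6, 0.6, 0.6, 0.6]}}

```text
clock: 15.65
position: [0.5388, 0.144, 0.1948]
ee_rot: [1.953, 1.895, 0.51]
force: [0.7, 0.1, 0.1]
width: 0.599
gripper_force: 0.0
```

```bash
python3 -c "
from h import *
err(TAB+.011*N,RT)"
```

```text
t 15.65 pos [0.5388 0.144  0.1948] F [0.7494 0.1421 0.0894] w 0.5985421191639914 gf 0.0
q [ 0.3454  0.3093 -1.0364  2.1668  1.0865  0.6513 -1.4903]
dp units [-0.0252 -0.1127  2.7667] in target axes [-0.0244 -0.1113  2.7668]
rot units [ 0.0035 -0.001  -0.0234]
```

>>> {"op": "arm_command", "data": {"dp": [[0, -0.1, 0.9], [0, 0, 0.9], [0, 0, 0.6], [0, 0, 0.36], [0, 0, 0], [0, 0, 0]], "angular": [[0, 0, 0], [0, 0, 0], [0, 0, 0], [0, 0, 0], [0, 0, 0], [0, 0, 0]], "claw": [0.6, 0.6, 0.6, 0.6, 0.6, 0.6]}}

```text
clock: 16.25
position: [0.5714, 0.1431, 0.1341]
ee_rot: [1.955, 1.893, 0.511]
force: [0.3, -0.6, 0.3]
width: 0.6
gripper_force: 0.0
```

>>> {"op": "arm_command", "data": {"dp": [[0, 0, 0], [0, 0, 0], [0, 0, 0], [0, 0, 0], [0, 0, 0], [0, 0, 0]], "angular": [[0, 0, 0], [0, 0, 0], [0, 0, 0], [0, 0, 0], [0, 0, 0], [0, 0, 0]], "claw": [0.4, 0.2, 0.1, 0.1, 0.1, 0.1], "force": 25}}

```text
clock: 16.85
position: [0.5701, 0.1432, 0.1323]
ee_rot: [1.956, 1.896, 0.508]
force: [-6.3, -0.2, 3.4]
width: 0.26
gripper_force: 25.0
```

```bash
python3 -c "
from h import *
err(TAB+.011*N,RT)"
```

```text
t 16.85 pos [0.5701 0.1432 0.1323] F [-6.2623 -0.1591  3.3574] w 0.25957155347366784 gf 24.998496808111668
q [ 0.2267  0.4547 -0.9123  2.1798  1.3513  0.6462 -1.7163]
dp units [-0.0262  0.0584 -0.0251] in target axes [-0.0264  0.0583 -0.025 ]
rot units [-0.0119 -0.0003 -0.0275]
```

>>> {"op": "arm_command", "data": {"dp": [[0, -0.07, 0], [0.02, 0, -0.16], [0.02, 0, -0.16], [0.02, 0, -0.16], [0.02, 0, -0.16]], "angular": [[0, 0, 0], [0, -0.5, 0], [0, -0.5, 0], [0, -0.5, 0], [0, -0.5, 0]], "claw": [0.1, 0.1, 0.1, 0.1, 0.1]}}

```text
clock: 17.35
position: [0.5621, 0.1459, 0.1457]
ee_rot: [1.908, 1.701, 0.197]
force: [3.3, -2.6, -1.4]
width: 0.257
gripper_force: 25.0
```

```bash
cat >> h.py <<'E'
H2=HINGE+.0015*Y-.003*U
def hasp(phi,out=.011,tool=None):  # ideal tool pose for hasp at phi (tool turned by tool)
    rel=-.053*Y+(out-.0065)*N
    q=Rn.from_rotvec(-U*phi)   # -Y -> N
    return H2+q.apply(rel), q.as_matrix()@RT
E
python3 -c "
from h import *
p,R=hasp(.3);err(p,R)"
```

```text
t 17.35 pos [0.5621 0.1459 0.1457] F [ 3.3276 -2.5654 -1.3686] w 0.2568825715932195 gf 24.996644407510757
q [-0.0604  0.5222 -0.8554  2.0585  1.2121  1.0842 -1.7646]
dp units [ 0.0152  0.0258 -0.022 ] in target axes [ 0.0152  0.0259 -0.0219]
rot units [-0.0094  0.0346 -0.0348]
```

>>> {"op": "arm_command", "data": {"dp": [[0.02, 0, -0.16], [0.02, 0, -0.16], [0.02, 0, -0.16], [0.02, 0, -0.16], [0, 0, 0]], "angular": [[0, -0.5, 0], [0, -0.5, 0], [0, -0.5, 0], [0, -0.5, 0], [0, 0, 0]], "claw": [0.1, 0.1, 0.1, 0.1, 0.1]}}

```text
clock: 17.85
position: [0.5552, 0.1541, 0.158]
ee_rot: [1.829, 1.498, -0.09]
force: [-4.2, -6.2, 11.4]
width: 0.259
gripper_force: 25.0
```

```bash
python3 -c "
from h import *
p,R=hasp(.6);err(p,R)"
```

```text
t 17.85 pos [0.5552 0.1541 0.158 ] F [-4.1774 -6.2492 11.4347] w 0.25851898459022266 gf 24.99772187322378
q [-0.3045  0.6544 -0.7557  1.8893  1.1233  1.4617 -1.8023]
dp units [ 0.0231  0.0264 -0.0116] in target axes [ 0.0231  0.0265 -0.0114]
rot units [-0.0129  0.0584 -0.0219]
```

>>> {"op": "arm_command", "data": {"dp": [[0.02, 0, -0.16], [0.02, 0, -0.16], [0.02, 0, -0.16], [0.02, 0, -0.16], [0, 0, 0]], "angular": [[0, -0.5, 0], [0, -0.5, 0], [0, -0.5, 0], [0, -0.5, 0], [0, 0, 0]], "claw": [0.1, 0.1, 0.1, 0.1, 0.1]}}

```text
clock: 18.35
position: [0.5499, 0.1661, 0.1677]
ee_rot: [1.727, 1.286, -0.35]
force: [-5.5, -5.7, 12.1]
width: 0.256
gripper_force: 25.0
```

```bash
python3 -c "
from h import *
p,R=hasp(.9);err(p,R)"
```

```text
t 18.35 pos [0.5499 0.1661 0.1677] F [-5.4955 -5.6603 12.1452] w 0.25585404336380346 gf 24.997026594355702
q [-0.482   0.8119 -0.6371  1.6941  1.0587  1.768  -1.8135]
dp units [ 0.0336  0.0288 -0.001 ] in target axes [ 0.0335  0.0288 -0.0006]
rot units [-0.0169  0.0683 -0.0132]
```

>>> {"op": "arm_command", "data": {"dp": [[0.02, 0, -0.16], [0.02, 0, -0.16], [0, 0, 0]], "angular": [[0, -0.5, 0], [0, -0.5, 0], [0, 0, 0]], "claw": [0.1, 0.1, 0.1]}}

```text
clock: 18.65
position: [0.548, 0.1734, 0.1712]
ee_rot: [1.667, 1.177, -0.471]
force: [-4.5, -7.0, 12.2]
width: 0.263
gripper_force: 25.0
```

```bash
python3 -c "
from h import *
p,R=hasp(1.05);err(p,R)"
```

```text
t 18.65 pos [0.548  0.1734 0.1712] F [-4.4979 -7.0026 12.2346] w 0.2632645122366356 gf 24.997132122516632
q [-0.5482  0.8954 -0.5756  1.5908  1.0335  1.9017 -1.808 ]
dp units [0.0324 0.0302 0.0058] in target axes [0.0323 0.0302 0.0062]
rot units [-0.0186  0.0682 -0.0084]
```

>>> {"op": "arm_command", "data": {"dp": [[0.08, 0, -0.14], [0.08, 0, -0.13], [0.08, 0, -0.13], [0.1, 0, -0.12], [0.1, 0, -0.12], [0.1, 0, -0.11], [0, 0, 0]], "angular": [[0, 0, 0], [0, 0, 0], [0, 0, 0], [0, 0, 0], [0, 0, 0], [0, 0, 0], [0, 0, 0]], "claw": [0.1, 0.1, 0.1, 0.1, 0.1, 0.1, 0.1], "force": 15}}

```text
clock: 19.35
position: [0.5501, 0.197, 0.1687]
ee_rot: [1.672, 1.182, -0.466]
force: [-4.7, -2.5, 4.9]
width: 0.265
gripper_force: 15.0
```

```bash
cat >> h.py <<'E'
def where():  # grasp point about the hinge -> hasp angle if the tab is held
    s=arm.observe();M=Rn.from_rotvec(s['ee_rot']).as_matrix()
    g=s['position']-.019*M[:,2]-H2
    a,b=-(g@Y),g@N
    print('r',np.hypot(a,b),'phi',np.arctan2(b,a)-np.arctan2(.0235,.053),'tool tilt',np.arctan2(-M[:,2]@Y*-1*-1,1)*0+np.arctan2(-M[:,2]@Y,-M[:,2]@N)*1)
E
python3 -c "
from h import *
p,R=hasp(1.05);err(p,R);where();look('a4')"
```

```text
t 19.35 pos [0.5501 0.197  0.1687] F [-4.6787 -2.4588  4.8716] w 0.2645380748044533 gf 14.999253801070154
q [-0.5796  0.9137 -0.5682  1.5411  1.0273  1.9157 -1.7957]
dp units [-0.5342  0.0352  0.7716] in target axes [-0.5366  0.0312  0.77  ]
rot units [-0.0269  0.0208 -0.0107]
r 0.05822135213279109 phi 1.4572168372917114 tool tilt 1.0531030756817583
bar U,Y 208 ((0.0003219209611415863, -0.05429699271917343), (0.09452362358570099, 0.017482712864875793), 1.0601152181625366)
blue 72 U 0.0453126029677817 -0.002137002185533682 Y 0.07457176770116576 0.11759967820372919 N -0.005709306000822759 0.0725231049385223
```

View pics/a4.png

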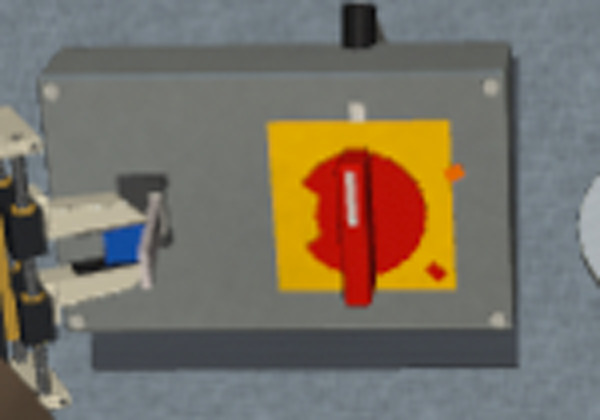

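The hasp is nearly square to the panel: its strip is edge-on at (150,240), the blue tab at (122,243) is held between the pads, and the handle is still at OFF. The hand is heading for the oiler's side, so I'm checking clearance before the last bit.

Run:
```python
from h import *
im=dict(np.load('top0.npz'));W=world(im)
o=W[170:197,112:150];o=o[(o[...,2]>.03)];print('oiler',np.nanmin(o,0),np.nanmax(o,0))
s=arm.observe();M=Rn.from_rotvec(s['ee_rot']).as_matrix();print(M)
for x in(-.0375,.0375):
  for y in (-.095,.095):
    for z in (-.066,-.16): print(x,y,z,s['position']+M@[x,y,z])
im=arm.get_image('scene');save('s5',cv2.resize(im['frame'][130:260,230:430],None,fx=4,fy=4,interpolation=cv2.INTER_CUBIC))
```

```text
oiler [0.5617 0.3399 0.0303] [0.6116 0.3914 0.1545]
[[ 0.449   0.8659  0.2205]
 [ 0.4832 -0.0278 -0.8751]
 [-0.7516  0.4995 -0.4309]]
-0.0375 -0.095 -0.066 [0.4364 0.2392 0.1779]
-0.0375 -0.095 -0.16 [0.4157 0.3215 0.2184]
-0.0375 0.095 -0.066 [0.6009 0.234  0.2728]
-0.0375 0.095 -0.16 [0.5802 0.3162 0.3133]
0.0375 -0.095 -0.066 [0.4701 0.2755 0.1215]
0.0375 -0.095 -0.16 [0.4494 0.3577 0.162 ]
0.0375 0.095 -0.066 [0.6346 0.2702 0.2164]
0.0375 0.095 -0.16 [0.6139 0.3525 0.2569]
```

View pics/s5.png

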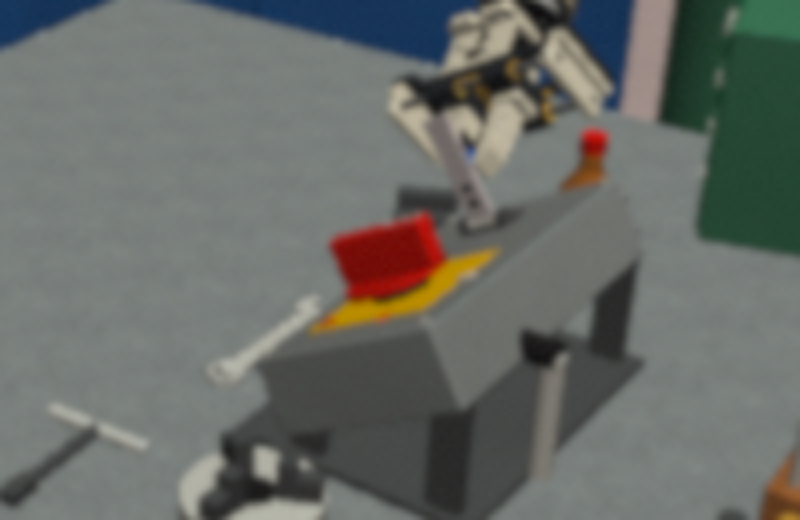

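The scene view shows the hasp standing up from the panel at (462,170), held by the fingers. The oiler at (590,160) is about 80 mm below the hand, so I'm continuing to the stop.

>>> {"op": "arm_command", "data": {"dp": [[0.12, 0, -0.1], [0.12, 0, -0.09], [0.12, 0, -0.09], [0, 0, 0]], "angular": [[0, 0, 0], [0, 0, 0], [0, 0, 0], [0, 0, 0]], "claw": [0.1, 0.1, 0.1, 0.1]}}

```text
clock: 19.85
position: [0.5527, 0.2079, 0.1646]
ee_rot: [1.673, 1.183, -0.465]
force: [-4.0, -2.1, 4.0]
width: 0.255
gripper_force: 15.0
```

```bash
python3 -c "
from h import *
where()"
```

```text
r 0.0582436933835417 phi 1.6629736107600546 tool tilt 1.0514614247184626
```

>>> {"op": "arm_command", "data": {"dp": [[0.12, 0, -0.08], [0.12, 0, -0.06], [0.12, 0, -0.06], [0, 0, 0]], "angular": [[0, 0, 0], [0, 0, 0], [0, 0, 0], [0, 0, 0]], "claw": [0.1, 0.1, 0.1, 0.1]}}

```text
clock: 20.25
position: [0.5549, 0.2129, 0.1612]
ee_rot: [1.669, 1.177, -0.473]
force: [-10.3, -17.4, 8.1]
width: 0.257
gripper_force: 14.9
```

```bash
python3 -c "
from h import *
where()"
```

```text
r 0.05749543298929274 phi 1.7760505360277996 tool tilt 1.060378746104792
```

The reaction force jumped to about 17 N, so the hasp is on its stop. I'm releasing and backing straight off.

>>> {"op": "arm_command", "data": {"dp": [[0, 0, 0], [0, 0, 0], [0, 0, 0], [0, 0, 0], [0, 0, -0.4], [0, 0, -0.8], [0, 0, -1], [0, 0, -1], [0, 0, -1], [0, 0, 0]], "angular": [[0, 0, 0], [0, 0, 0], [0, 0, 0], [0, 0, 0], [0, 0, 0], [0, 0, 0], [0, 0, 0], [0, 0, 0], [0, 0, 0], [0, 0, 0]], "claw": [0.3, 0.5, 0.6, 0.6, 0.6, 0.6, 0.6, 0.6, 0.6, 0.6]}}

```text
clock: 21.25
position: [0.5309, 0.3136, 0.2064]
ee_rot: [1.674, 1.19, -0.457]
force: [-0.2, -0.5, 0.6]
width: 0.599
gripper_force: 0.0
```

Run:
```python
from h import *
look('a6');print(arm.observe()['position'],arm.observe()['joints'])
im=arm.get_image('top');save('full',im['frame'])
W=world(im)-H2
y,n,u=W@Y,W@N,W@U
m=(abs(u)<.011)&(n>.025)&(n<.09)&(abs(y)<.009)
print(m.sum(),np.polyfit(n[m],y[m],1) if m.sum()>10 else 0,'face y',y[m].mean(),n[m].max())
```

```text
bar U,Y 206 ((0.0007319673895835876, -0.05410701036453247), (0.09322026371955872, 0.017729273065924644), 0.6083184480667114)
blue 64 U 0.04720859508404082 0.00029675087042978747 Y 0.08801121946386445 0.12723849634360995 N -0.0007608704881076514 0.06870352120414408
[0.5316 0.3116 0.2059] [-0.8195  0.925  -0.392   1.3009  0.9111  1.9844 -1.6661]
65 [ 0.0748 -0.0047] face y -0.00028535813000181453 0.08966588563638728
```

View pics/full.png

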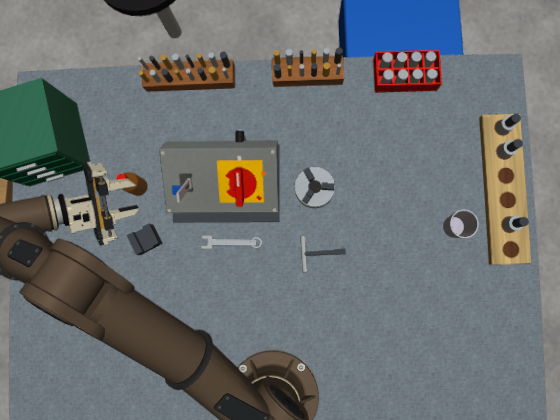

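The handle points at the white mark, and the bar fit is within 0.6°. The hasp stands at about 1.65 rad and the hand is clear of everything. The oiler (132,184), V-block (145,240), spanner, chuck, key and tin have not moved, so I'm handing in.

```bash
python3 -c "
from cell import arm
print(arm.sign_off())"
```

```text
the job is handed in; nothing more can be done
None
```

The job is handed in: the handle is home on its OFF stop at the white mark, the hasp is swung out to its stop and released, and nothing else on the bench was moved; joint 7 did read -2.7415, right at its -2.74 limit, during one early turn.

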